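# Shuttle a printed housing under the bushing plate of a sliding drill jig

## Task

The printed housing is loaded in the sled of the sliding drill jig and has to go under the bushing plate. With closed fingertips press the stop pin's thumb bar down and keep it down while you push the sled, by its upright push plate, over the pin, then push on until the sled rests at the end stop and the pin springs up behind it; finish with the hand clear of everything. Only press and push: grip and lift nothing, keep the housing seated in its nest, and leave the other things on the bench where they are.

Things in the scene. Friction and masses are not known exactly. Their poses are not given: they have to be found in the camera images.
- jig: sliding drill jig fixed on the bench, turned up to 0.4 rad: aluminium base 156 x 310 mm with a track 83 mm wide between steel guides (tops at 46 mm). Origin on the bench, on the track's centre line, under the stop pin; z up, +y along the track, the way the sled must travel; -x is the robot's side, with thumb bar and push plate. Heights here are above the bench; the track floor is at 35 mm
- end_stop (a point): centre of the end stop's rubber face, 118 mm along jig +y from the jig's origin, at 43 mm height; the sled's front edge comes to rest against it
- bridge (a point): middle of the bushing bridge's top: a steel plate with four brass drill bushings over the track, jig x -29 to +98, y +23 to +79 mm, from 85 to 100 mm height, carried by a post on the +x side only. Sled and housing pass under it freely
- pin_nose (a point): top of the round-nosed steel stop pin, at jig x -20, y 0 mm: 14 mm wide, 10 mm long in y. Up, it stands 8 mm above the track floor (43 mm height) and blocks the sled either way; pressed 8 mm or more it is below the floor and the sled slides over it, and then keeps it down by itself until the sled's rear edge has passed
- stop_pin (a joint): how far the stop pin and its thumb bar (one rigid part on springs) are pressed down: 0 is up, 0.010 m fully down on a hard stop. It takes about 2.3 N to start and 4.8 N fully down; let go, it springs up by itself
- bar_top (a point): centre of the top of the thumb bar: a dark steel strip 28 mm wide (jig x -89 to -61), 100 mm long (jig y -95 to +5), 8 mm thick, beside the track and parallel to it. Top at 57 mm height when up, 47 mm when fully down; the point moves with the bar. A fingertip can slide along it
- sled: aluminium sled 80 mm wide, 110 mm long (sled y -55 to +55), about 0.6 kg, captive in the guides and sliding easily. Origin at the centre of its underside; axes as the jig's. It starts before the pin, at jig y -94 to -64 mm, and rests against the end stop at jig y +63 mm. At its front end an arm reaches over the -x guide to an upright push plate above the thumb bar
- push_face (a point): point on the rear (-y) face of the sled's upright push plate, at sled x -75, y +47 mm, 77 mm height. The plate is 34 mm wide (sled x -92 to -58), 8 mm thick and spans 60 to 97 mm height, 3 mm above the raised thumb bar. It is to be pushed from behind towards +y, not taken between the fingers
- housing: grey printed housing half, an open tray 52 x 52 x 24 mm of 60 g, lying loose in the sled's black nest (rim 7 mm high, 1 mm clearance) at sled x 0, y -12 mm. Origin at the centre of its underside, 49 mm above the bench
- spare_housing: bystander: the same kind of housing, 52 x 52 x 24 mm, on the bench on the robot's side of the jig
- insert_cup: bystander: steel cup, 34 mm across and 30 mm high, on the jig's base plate behind the track
- screwdriver: bystander: screwdriver with black handle, lying on the bench on the robot's side of the jig, handle up to 30 mm thick
- caliper: bystander: digital caliper 235 mm long, 14 mm thick, lying flat at the jig's -y end
- flush_cutters: bystander: flush cutters with black grips, 135 mm long, lying flat at the jig's +y end
- glue_bottle: bystander: white bottle 40 mm across and 110 mm high, standing beyond the jig's far corner on the +y side
- spool: bystander: filament spool 200 mm across, 66 mm high, lying flat on the +y side
There are look-alikes about, which are no part of the job. What is shaped like the housing but red is not meant. Of the things that look like the sled, the middle-sized one is meant.

How it is judged:
By the outcome, as a careful person would: the job done as asked, in the order asked, and still so for the second after the job is handed in, with the robot touching nothing.
It also fails if it takes over 35 s, if anything falls off the work surface, if the arm or the gripper's body presses on something with over 40 N, if the wrist force passes 120 N, or if a joint passes its speed limit or range.

## Robot

A 6-joint arm with a two-finger parallel gripper is mounted at the origin on the work surface. World frame = base frame: x ahead of the robot, y to its left, z up, the work surface at z = 0. Lengths are in mm, angles in rad, forces in N, time in s.
With the tool pointing down it reaches from about 350 to 975 mm from the base axis. Payload 7.1 kg.
Tool frame: the origin (TCP) lies midway between the tips of the shut fingers; the grasp point (between the pads) lies 19 mm behind it; z points along the fingers, x is the direction in which the jaws open and shut, and the axes are right-handed (so a half turn about z gives the same grasp; the last joint's range is limited). The gripper opens to 88 mm and grips with 3 to 60 N. Pads are 20 mm wide; open, the fingers measure 115 mm over their backs; the gripper's body (75 mm by 178 mm) begins 61 mm behind the grasp point.
Start: joints at [-0.019, 0.423, 1.63, -0, 1.089, -0.019], TCP at [624.984, 0.026, 222.675] pointing down, gripper open.
Joint ranges: [-3, 3], [-0.9, 2.11], [0.09, 2.58], [-1.31, 4.45], [0.11, 2.69], [-2.54, 2.54]. Speed limits (rad/s): [2.39, 2.39, 3.01, 3.14, 3.14, 3.14].

## Interface

Orientations are given as a rotation vector (axis times angle).
In Python, from workcell import telemetry, imaging, ticket gives the robot as it stands.
- The arm moves only by the tool jog_arm, never from a script. Its arguments are lists of equal length, an entry for each row: "travel": the shift along the world's x, y, z in units of 400 mm (1.0 is 400 mm), a list of three; "dr": the turn, a rotation vector about the world's x, y, z in units of 90 degrees (1.0 is 90 degrees), a list of three. In form: {"travel": [[tx, ty, tz], ...], "dr": [[wx, wy, wz], ...]}. A call has exactly 10 rows; each row is the pose to reach, as a shift and turn from the pose measured when the call began; what a row does not reach only later rows make up. A row lasts 1/10 s, in which the tool goes at most 50 mm and 8.59 degrees, less where a joint would pass 70% of its speed; a pose out of reach is approached as far as the arm can. A call with a number of a shift or a turn outside -1 to 1 is refused whole. A call with a gripper value outside its range is refused whole. "hand" is the opening, from -1 (shut) to 1 (fully open), set as the call begins (left out, the last holds). The fingers move at their own pace and stop on an object; the grip force is fixed at half the most. Time passes only in rows, so rows that repeat a pose let the fingers close, or fill a call up. It gives the time, the measured TCP pose, the force and the opening at its end, in the units of the state.
- telemetry.get_obs(): the state, without advancing time (a new reading comes with each control period).
- imaging.get_image(name): name is "scene" or "side" or "wrist"; returns a dict with "pixels" (480x640x3 uint8, red, green, blue), "range_z" (480x640 float32, mm along the optical axis (not along the pixel's ray), 0 where there is no reading), "fx", "fy", "cx", "cy" (pixels), "extrinsics" (4x4, takes a point from world to camera coordinates). Camera axes: x right, y down, z forward; pixel columns grow to the right and rows downward; lengths in mm; the calibration is good to about 2 mm. A picture is of the moment at which its call begins.
- ticket.close_job(): hands the job in, once; it reports no verdict.
The state is a dict: "t": time; "qpos": joint angles; "qvel": joint speeds; "joint_torque": joint torques, N m; "ee_pos": TCP position; "orientation": TCP orientation; "ft_force": force on the tool from outside, world axes, zero at the start; "moment": the same for the moment, N m; "width": finger opening in mm.
Only numpy, scipy, OpenCV 4.12 (cv2) and the standard library are available. Lean on these libraries where they do the work, as an engineer would, in place of code of your own. Each camera call takes 0.05 s, during which the arm holds its last target. There are 200 camera calls.

## Working session

There is one attempt and no reset: what is moved stays moved. The work goes in short steps, Python scripts to look and compute and a tool call to move; the robot and the scene stay as the last step left them, time stands still between calls to the robot, and variables do not carry over. Pictures are saved under pics/ and viewed, about 8 in all and at most 12, crops included, and the job is handed in when it is done.

Besides the shell and the picture viewer there is one more tool, called after "Request:" by a JSON object that holds its "method" and its "body", one argument or row to a line. jog_arm: Moves the arm, as the interface text tells. Its arguments: {"type":"object","properties":{"travel":{"type":"array"},"dr":{"type":"array"},"hand":{"type":"number"}},"required":["travel","dr"]}

```bash
mkdir -p pics; cat > h.py <<'E'
import numpy as np, cv2
from workcell import telemetry, imaging, ticket
def grab(n):
    im=imaging.get_image(n); np.savez(f'pics/{n}.npz',**im); return im
def load(n): return dict(np.load(f'pics/{n}.npz'))
def pts(im):
    z=im['range_z'].astype(float); v,u=np.indices(z.shape)
    P=np.stack([(u-im['cx'])/im['fx']*z,(v-im['cy'])/im['fy']*z,z],-1)
    E=im['extrinsics']; return np.where(z[...,None]>0,(P-E[:3,3])@E[:3,:3],np.nan)
def save(im,f,box=None,s=1):
    p=im['pixels'][...,::-1]
    if box: p=p[box[1]:box[3],box[0]:box[2]]
    cv2.imwrite('pics/'+f,cv2.resize(p,None,fx=s,fy=s,interpolation=cv2.INTER_CUBIC))
E
python3 - <<'E'
from h import *
a=grab('scene');b=grab('side')
c=np.hstack([cv2.resize(x['pixels'],(400,300),interpolation=cv2.INTER_AREA) for x in (a,b)])
save(a,'scene.png');save(b,'side.png')
o=telemetry.get_obs();print(o['t'],o['ee_pos'],o['orientation'],o['width'])
E
```

```text
0.1 [6.24505439e+02 3.20503303e-02 2.21981890e+02] [ 3.14157695e+00  8.91411078e-05 -2.14310221e-03] 87.73213118494182
```

View pics/scene.png

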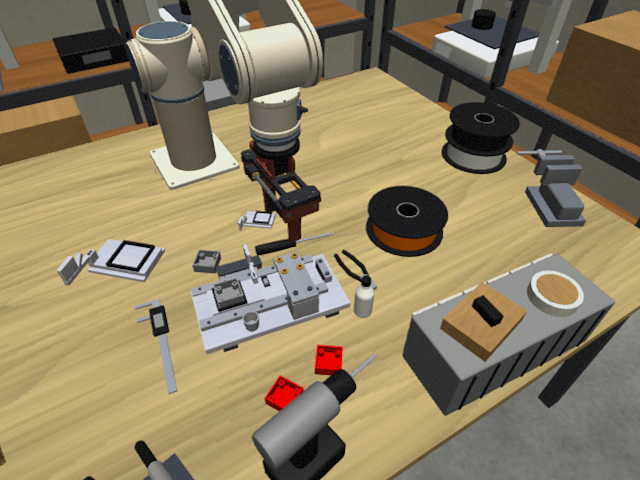

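View pics/side.png

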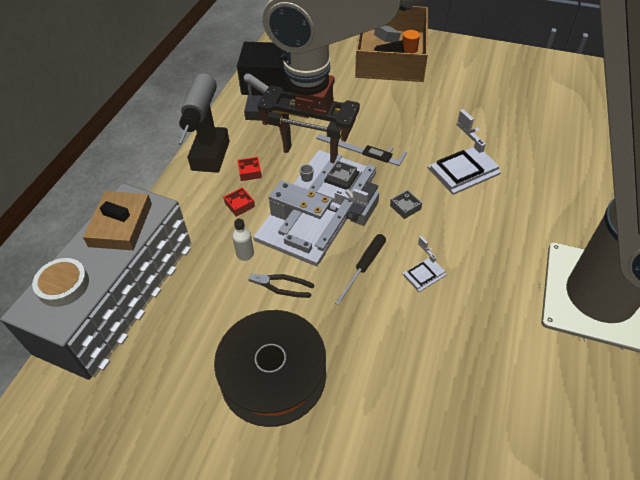

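Scene shows the jig at the centre, about (270,295), with a red housing pair at (285,395) and (328,358), which is not meant. Sled look-alikes are the large one at (128,258), the small one at (258,218), and the middle-sized one at (230,290) in the jig, which is the one I want. Side shows the same: jig at (320,200), large sled at (465,165), small sled at (425,272). Next is a close crop plus the height map.

```bash
python3 - <<'E'
from h import *
a=load('scene');b=load('side')
pa=a['pixels'][225:355,180:360];pb=b['pixels'][140:270,245:425]
m=np.vstack([cv2.resize(p,None,fx=4.2,fy=4.2,interpolation=cv2.INTER_CUBIC)[:546] for p in (pa,)])
pa=cv2.resize(pa,(400,289),interpolation=3)
cv2.imwrite('pics/crop1.png',m[...,::-1])
# fused top-view height map from both cams, 1mm grid: x 450..750, y -200..200
best=None
P=np.vstack([pts(i).reshape(-1,3) for i in (a,b)])
C=np.vstack([i['pixels'].reshape(-1,3) for i in (a,b)])
k=(P[:,0]>400)&(P[:,0]<780)&(P[:,1]>-220)&(P[:,1]<260)&(P[:,2]<130)&(P[:,2]>-10)
P=P[k];C=C[k];o=np.argsort(P[:,2]);P=P[o];C=C[o]
im=np.zeros((380,480),np.float32)
for p in P: 
    r,c=int(p[0]-400),int(p[1]+220); im[max(r-1,0):r+1,max(c-1,0):c+1]=p[2]
v=cv2.applyColorMap(np.clip(im*2.2,0,255).astype(np.uint8),cv2.COLORMAP_TURBO)
for t in range(0,480,50):
    cv2.line(v,(t+20-0,0),(t+20,4),(255,255,255),1); 
    cv2.putText(v,str(t-200),(t+10,14),0,.3,(255,255,255))
for t in range(0,380,50): cv2.putText(v,str(t+400),(0,t+4),0,.3,(255,255,255))
cv2.imwrite('pics/top.png',cv2.resize(v,(758,600)))
E
```

```text
(no output)
```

View pics/crop1.png

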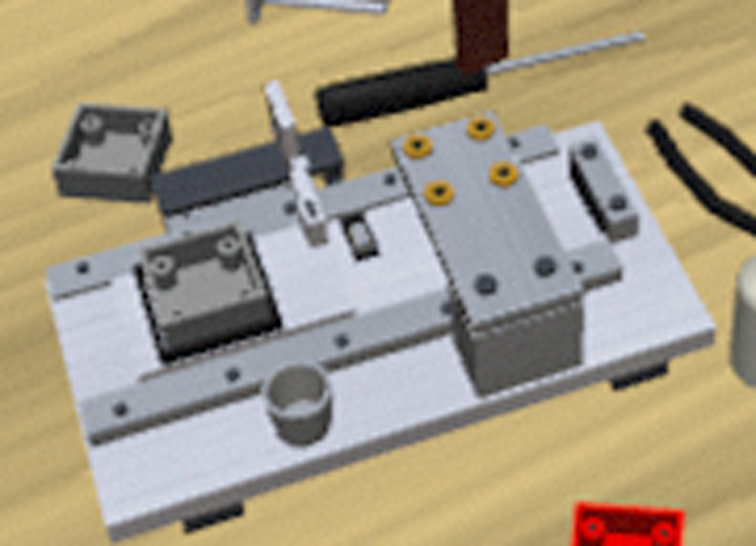

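View pics/top.png

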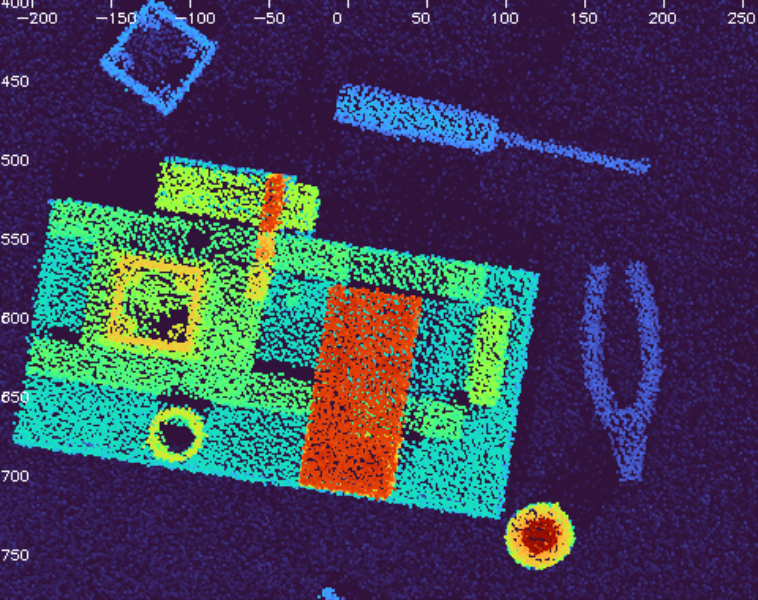

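Crop: the middle sled with the grey housing is in the jig (nest at (210,300)), push plate at (285,120), bar at (250,165), pin at (362,237). The top map agrees: bridge in red, bar in yellow-green. Next I fit the jig frame.

```bash
python3 - <<'E'
from h import *
P=np.vstack([pts(load(i)).reshape(-1,3) for i in ('scene','side')])
def sel(x0,x1,y0,y1,z0,z1):
    k=(P[:,0]>x0)&(P[:,0]<x1)&(P[:,1]>y0)&(P[:,1]<y1)&(P[:,2]>z0)&(P[:,2]<z1);return P[k]
B=sel(560,740,-40,70,94,106); r=cv2.minAreaRect(B[:,:2].astype(np.float32)); print('bridge',r,B[:,2].mean())
bx=cv2.boxPoints(r);e=[bx[1]-bx[0],bx[2]-bx[1]];l=max(e,key=np.linalg.norm);l=l*np.sign(l[0])
yaw=np.arctan2(l[1],l[0]);R=np.array([[np.cos(yaw),-np.sin(yaw)],[np.sin(yaw),np.cos(yaw)]])
O=np.array(r[0])-R@[34.5,51]; print('yaw',yaw,'origin',O,'len',np.linalg.norm(e,axis=1))
Q=(P[:,:2]-O)@R; J=np.c_[Q,P[:,2]]
def rep(n,k,qs=(2,98)): 
    k=J[k];print(n,len(k),np.percentile(k,qs,axis=0).round(1).tolist())
x,y,z=J.T
rep('bar',(x>-110)&(x<-58.5)&(abs(y+45)<70)&(z>52)&(z<59.5))
rep('plate',(x>-100)&(x<-50)&(abs(y+30)<60)&(z>64)&(z<99))
rep('platetop',(x>-100)&(x<-50)&(abs(y+30)<60)&(z>93)&(z<101))
rep('housing',(abs(x)<45)&(abs(y+95)<70)&(z>69)&(z<77))
rep('endstop',(abs(x)<50)&(abs(y-120)<30)&(z>48)&(z<75))
rep('base',(x>-70)&(x<115)&(abs(y)<190)&(z>30)&(z<37),(.5,99.5))
for n,p in dict(bar_start=(-75,-60),end=(-75,100)).items(): print(n,O+R@p)
print('ex',R[:,0],'ey',R[:,1])
E
```

```text
bridge ((648.6267700195312, 9.018848419189453), (60.05186462402344, 131.08958435058594), 81.70260620117188) 98.0372103266124
yaw -0.14481682 origin [607.12803474 -36.46856649] len [131.0896    60.051865]
bar 608 [[-89.9, -93.2, 52.6], [-62.0, 4.7, 59.3]]
plate 292 [[-92.9, -26.7, 64.7], [-51.5, -16.0, 98.7]]
platetop 101 [[-91.5, -26.7, 93.3], [-58.8, -15.2, 100.7]]
housing 343 [[-28.7, -112.0, 69.2], [24.9, -28.7, 76.4]]
endstop 455 [[-44.2, 95.1, 48.2], [43.9, 137.5, 57.4]]
base 4751 [[-58.6, -160.6, 30.2], [100.6, 156.4, 37.0]]
bar_start [524.25443879 -85.01717059]
end [547.34422436  73.30800565]
ex [ 0.98953235 -0.14431116] ey [0.14431116 0.98953235]
```

The fitted sizes match the description: bar -90..-62 × -93..+5, plate face near y -26, end stop and base in place. Next I shut the hand and move above the bar, behind the plate.

Request:
{"method": "jog_arm", "body": {
  "travel": [
    [-0.03,-0.02,0],
    [-0.08,-0.06,-0.03],
    [-0.13,-0.1,-0.07],
    [-0.18,-0.14,-0.11],
    [-0.22,-0.17,-0.15],
    [-0.24,-0.185,-0.17],
    [-0.249,-0.1925,-0.18],
    [-0.249,-0.1925,-0.18],
    [-0.249,-0.1925,-0.18],
    [-0.249,-0.1925,-0.18]
  ],
  "dr": [
    [0,0,-0.01],
    [0,0,-0.03],
    [0,0,-0.05],
    [0,0,-0.07],
    [0,0,-0.08],
    [0,0,-0.09],
    [0,0,-0.0922],
    [0,0,-0.0922],
    [0,0,-0.0922],
    [0,0,-0.0922]
  ],
  "hand": -1
}}

```text
t: 1.1
ee_pos: [526.0, -76.7, 150.6]
orientation: [-3.133, 0.226, -0.0]
ft_force: [0.0, 0.3, 0.2]
width: 11.0
```

Request:
{"method": "jog_arm", "body": {
  "travel": [
    [0,0,-0.02],
    [-0.002,0,-0.06],
    [-0.002,0,-0.1],
    [-0.002,0,-0.14],
    [-0.002,0,-0.17],
    [-0.002,0,-0.19],
    [-0.002,0,-0.2],
    [-0.002,0,-0.205],
    [-0.002,0,-0.205],
    [-0.002,0,-0.205]
  ],
  "dr": [
    [0,0,0],
    [0,0,0],
    [0,0,0],
    [0,0,0],
    [0,0,0],
    [0,0,0],
    [0,0,0],
    [0,0,0],
    [0,0,0],
    [0,0,0]
  ]
}}

```text
t: 2.1
ee_pos: [525.6, -76.8, 69.1]
orientation: [3.133, -0.226, 0.002]
ft_force: [-0.1, 0.2, -0.5]
width: 0.7
```

```bash
python3 - <<'E'
from h import *
o=telemetry.get_obs();print(o['ee_pos'],o['ft_force'],o['width'])
a=grab('scene');save(a,'near.png',(170,180,370,330),4)
E
```

```text
[525.58562511 -76.76233196  69.09931341] [-0.05703913  0.15350802 -0.48166405] 0.7401396117305433
```

View pics/near.png

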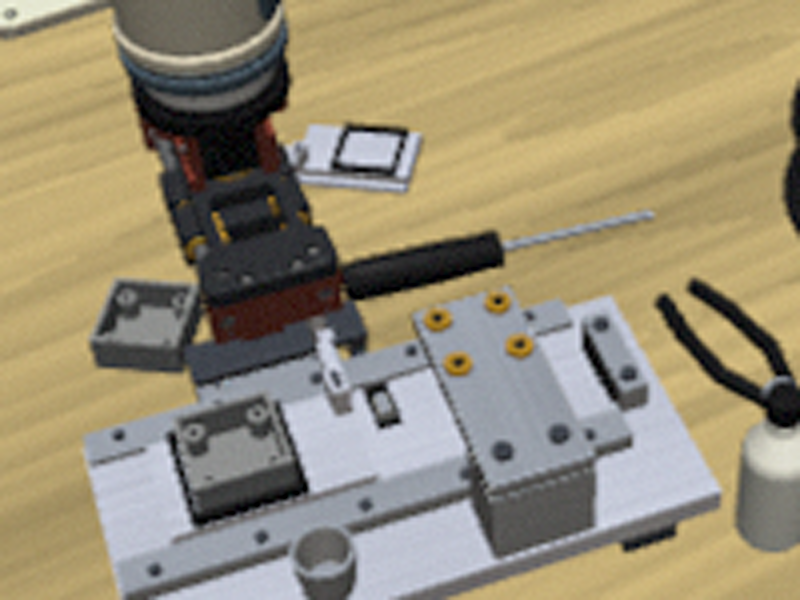

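Near view: the hand is over the bar, behind the plate (plate at (325,340)), with nothing touched. Next I press.

Request:
{"method": "jog_arm", "body": {
  "travel": [
    [0,0,-0.01],
    [0,0,-0.02],
    [0,0,-0.03],
    [0,0,-0.035],
    [0,0,-0.04],
    [0,0,-0.045],
    [0,0,-0.05],
    [0,0,-0.0525],
    [0,0,-0.0525],
    [0,0,-0.0525]
  ],
  "dr": [
    [0,0,0],
    [0,0,0],
    [0,0,0],
    [0,0,0],
    [0,0,0],
    [0,0,0],
    [0,0,0],
    [0,0,0],
    [0,0,0],
    [0,0,0]
  ]
}}

```text
t: 3.15
ee_pos: [525.6, -76.7, 48.2]
orientation: [3.133, -0.226, 0.002]
ft_force: [-1.3, 0.4, 2.8]
width: 0.4
```

Request:
{"method": "jog_arm", "body": {
  "travel": [
    [0,0,-0.001],
    [0,0,-0.002],
    [0,0,-0.003],
    [0,0,-0.004],
    [0,0,-0.005],
    [0,0,-0.006],
    [0,0,-0.006],
    [0,0,-0.006],
    [0,0,-0.006],
    [0,0,-0.006]
  ],
  "dr": [
    [0,0,0],
    [0,0,0],
    [0,0,0],
    [0,0,0],
    [0,0,0],
    [0,0,0],
    [0,0,0],
    [0,0,0],
    [0,0,0],
    [0,0,0]
  ]
}}

```text
t: 4.15
ee_pos: [525.6, -76.8, 47.1]
orientation: [3.133, -0.226, 0.002]
ft_force: [-6.3, 0.7, 19.4]
width: 0.5
```

On the hard stop (z 47.1, about 19 N). I ease the pressure slightly and slide along +y, pushing the plate.

Request:
{"method": "jog_arm", "body": {
  "travel": [
    [0.0007,0.005,-0.001],
    [0.0018,0.012,-0.001],
    [0.0035,0.024,-0.001],
    [0.0052,0.036,-0.001],
    [0.007,0.048,-0.001],
    [0.0088,0.06,-0.001],
    [0.0105,0.072,-0.001],
    [0.0123,0.084,-0.001],
    [0.014,0.096,-0.001],
    [0.0157,0.108,-0.001]
  ],
  "dr": [
    [0,0,0],
    [0,0,0],
    [0,0,0],
    [0,0,0],
    [0,0,0],
    [0,0,0],
    [0,0,0],
    [0,0,0],
    [0,0,0],
    [0,0,0]
  ]
}}

```text
t: 5.15
ee_pos: [533.2, -34.4, 47.3]
orientation: [3.132, -0.226, 0.006]
ft_force: [-1.0, -7.4, 6.9]
width: 0.1
```

```bash
python3 - <<'E'
from h import *
a=grab('scene');save(a,'slid.png',(170,180,370,330),4)
y=-.1448;R=np.array([[np.cos(y),-np.sin(y)],[np.sin(y),np.cos(y)]])
o=telemetry.get_obs();print(o['ee_pos'],o['ft_force'],(o['ee_pos'][:2]-[607.1,-36.5])@R)
E
```

```text
[533.22225841 -33.82547064  47.32165841] [-0.14117851 -5.20472256  7.62865135] [-73.49051505  -8.01361385]
```

View pics/slid.png

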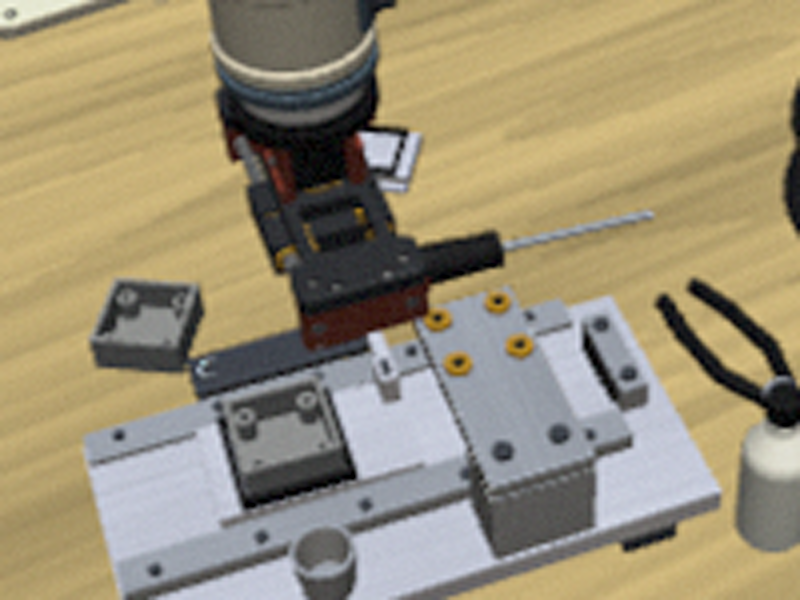

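Slid view: plate at (383,370), the sled's front covers the pin (it's hidden now), and the housing is seated in the nest at (285,430). I push on, then rise off the bar.

Request:
{"method": "jog_arm", "body": {
  "travel": [
    [0.0018,0.012,-0.001],
    [0.0035,0.024,-0.001],
    [0.0053,0.036,0.001],
    [0.0072,0.049,0.008],
    [0.009,0.062,0.016],
    [0.011,0.075,0.024],
    [0.013,0.088,0.032],
    [0.0148,0.101,0.038],
    [0.0167,0.114,0.038],
    [0.0186,0.127,0.038]
  ],
  "dr": [
    [0,0,0],
    [0,0,0],
    [0,0,0],
    [0,0,0],
    [0,0,0],
    [0,0,0],
    [0,0,0],
    [0,0,0],
    [0,0,0],
    [0,0,0]
  ]
}}

```text
t: 6.2
ee_pos: [540.6, 17.4, 62.5]
orientation: [3.132, -0.225, 0.006]
ft_force: [-0.8, -3.2, -0.9]
width: 0.9
```

Request:
{"method": "jog_arm", "body": {
  "travel": [
    [0.0018,0.0125,0],
    [0.0036,0.025,0],
    [0.0055,0.0375,0],
    [0.0073,0.05,0],
    [0.0091,0.0625,0],
    [0.0109,0.075,0],
    [0.0126,0.086,0],
    [0.014,0.096,0],
    [0.0153,0.105,0],
    [0.0164,0.1125,0]
  ],
  "dr": [
    [0,0,0],
    [0,0,0],
    [0,0,0],
    [0,0,0],
    [0,0,0],
    [0,0,0],
    [0,0,0],
    [0,0,0],
    [0,0,0],
    [0,0,0]
  ]
}}

```text
t: 7.2
ee_pos: [547.2, 62.7, 62.5]
orientation: [3.132, -0.225, 0.006]
ft_force: [-0.1, -3.2, -1.3]
width: 0.6
```

```bash
python3 - <<'E'
from h import *
y=-.1448;R=np.array([[np.cos(y),-np.sin(y)],[np.sin(y),np.cos(y)]])
o=telemetry.get_obs();print(o['ee_pos'],o['ft_force'],(o['ee_pos'][:2]-[607.1,-36.5])@R)
E
```

```text
[547.16733965  62.67259295  62.51800204] [-0.08521525 -3.16499543 -1.29613013] [-73.6155144  89.4867756]
```

Now about 10 mm remain. I go slowly, with a small overshoot.

Request:
{"method": "jog_arm", "body": {
  "travel": [
    [0.0006,0.004,0],
    [0.0012,0.008,0],
    [0.0017,0.012,0],
    [0.0023,0.016,0],
    [0.0028,0.0195,0],
    [0.0033,0.0225,0],
    [0.0036,0.025,0],
    [0.0039,0.027,0],
    [0.0042,0.029,0],
    [0.0042,0.029,0]
  ],
  "dr": [
    [0,0,0],
    [0,0,0],
    [0,0,0],
    [0,0,0],
    [0,0,0],
    [0,0,0],
    [0,0,0],
    [0,0,0],
    [0,0,0],
    [0,0,0]
  ]
}}

```text
t: 8.2
ee_pos: [549.0, 73.6, 62.6]
orientation: [3.132, -0.225, 0.006]
ft_force: [0.3, -6.2, 1.2]
width: 0.3
```

Request:
{"method": "jog_arm", "body": {
  "travel": [
    [0.0002,0.0015,0],
    [0.0004,0.003,0],
    [0.0006,0.0045,0],
    [0.0009,0.006,0],
    [0.001,0.007,0],
    [0.0011,0.008,0],
    [0.0011,0.008,0],
    [0.0011,0.008,0],
    [0.0011,0.008,0],
    [0.0011,0.008,0]
  ],
  "dr": [
    [0,0,0],
    [0,0,0],
    [0,0,0],
    [0,0,0],
    [0,0,0],
    [0,0,0],
    [0,0,0],
    [0,0,0],
    [0,0,0],
    [0,0,0]
  ]
}}

```text
t: 9.2
ee_pos: [549.0, 74.3, 62.6]
orientation: [3.128, -0.224, 0.005]
ft_force: [-1.1, -17.5, 2.4]
width: 0.8
```

```bash
python3 - <<'E'
from h import *
y=-.1448;R=np.array([[np.cos(y),-np.sin(y)],[np.sin(y),np.cos(y)]])
o=telemetry.get_obs();print(o['ee_pos'],o['ft_force'],(o['ee_pos'][:2]-[607.1,-36.5])@R)
a=grab('scene');save(a,'end.png',(170,180,370,330),4)
E
```

```text
[548.96622049  74.29574819  62.59451179] [ -1.10262567 -17.45834275   2.41469091] [-73.51261692 101.24786068]
```

View pics/end.png

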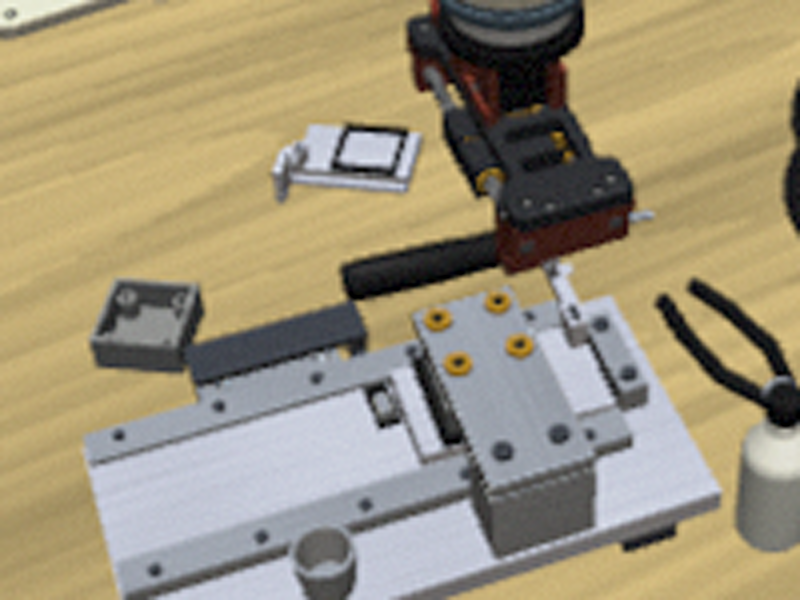

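The sled is against the end stop (stalled at jig y 101, 17 N). The pin is visible behind its rear edge at (382,400) and the bar looks raised. I back off, then rise.

Request:
{"method": "jog_arm", "body": {
  "travel": [
    [-0.001,-0.007,0],
    [-0.002,-0.014,0],
    [-0.004,-0.028,0],
    [-0.006,-0.042,0],
    [-0.0075,-0.05,0.01],
    [-0.0075,-0.05,0.06],
    [-0.0075,-0.05,0.14],
    [-0.0075,-0.05,0.22],
    [-0.0075,-0.05,0.3],
    [-0.0075,-0.05,0.34]
  ],
  "dr": [
    [0,0,0],
    [0,0,0],
    [0,0,0],
    [0,0,0],
    [0,0,0],
    [0,0,0],
    [0,0,0],
    [0,0,0],
    [0,0,0],
    [0,0,0]
  ]
}}

```text
t: 10.25
ee_pos: [547.1, 54.4, 201.8]
orientation: [3.129, -0.224, 0.011]
ft_force: [-0.4, 0.2, -0.3]
width: 0.6
```

```bash
python3 - <<'E'
from h import *
o=telemetry.get_obs();print(o['t'],o['ee_pos'],o['ft_force'])
a=grab('scene');b=grab('side')
save(a,'fin.png',(170,180,370,330),4)
y=-.1448;R=np.array([[np.cos(y),-np.sin(y)],[np.sin(y),np.cos(y)]])
for n,im in (('scene',a),('side',b)):
    P=pts(im).reshape(-1,3);J=np.c_[(P[:,:2]-[607.1,-36.5])@R,P[:,2]];x,y_,z=J.T
    def m(t,k): 
        if k.sum(): print(n,t,k.sum(),np.percentile(J[k],[5,50,95],axis=0).round(1).tolist())
    m('bar',(x>-86)&(x<-64)&(y_>-90)&(y_<0)&(z>40)&(z<70))
    m('pin',(abs(x+20)<5)&(abs(y_)<4)&(z>20)&(z<60))
    m('plate',(x>-95)&(x<-58)&(abs(y_-114)<25)&(z>65)&(z<100))
    m('housing',(abs(x)<30)&(y_>15)&(y_<90)&(z>66)&(z<80))
E
```

```text
10.25 [547.14138605  54.38601342 201.76866063] [-0.37106343  0.17353667 -0.34849889]
scene bar 351 [[-84.8, -86.0, 41.5], [-73.1, -48.0, 58.3], [-64.5, -5.2, 60.9]]
scene pin 16 [[-24.9, -3.3, 35.9], [-18.8, -0.5, 43.1], [-15.2, 2.9, 46.2]]
scene plate 77 [[-87.3, 111.0, 68.3], [-71.6, 112.1, 91.2], [-58.3, 118.4, 99.2]]
scene housing 31 [[-21.0, 22.9, 67.0], [8.3, 23.9, 72.6], [24.2, 25.6, 75.9]]
side bar 285 [[-84.8, -84.2, 53.5], [-74.9, -43.2, 56.4], [-65.1, -3.7, 59.2]]
side pin 8 [[-23.5, -2.1, 41.2], [-20.8, 0.3, 42.7], [-15.8, 3.1, 43.8]]
side plate 187 [[-89.3, 113.6, 67.6], [-74.4, 119.3, 86.5], [-59.4, 121.5, 98.1]]
side housing 121 [[-26.6, 29.0, 66.4], [-15.5, 73.1, 70.6], [23.9, 77.7, 74.3]]
```

View pics/fin.png

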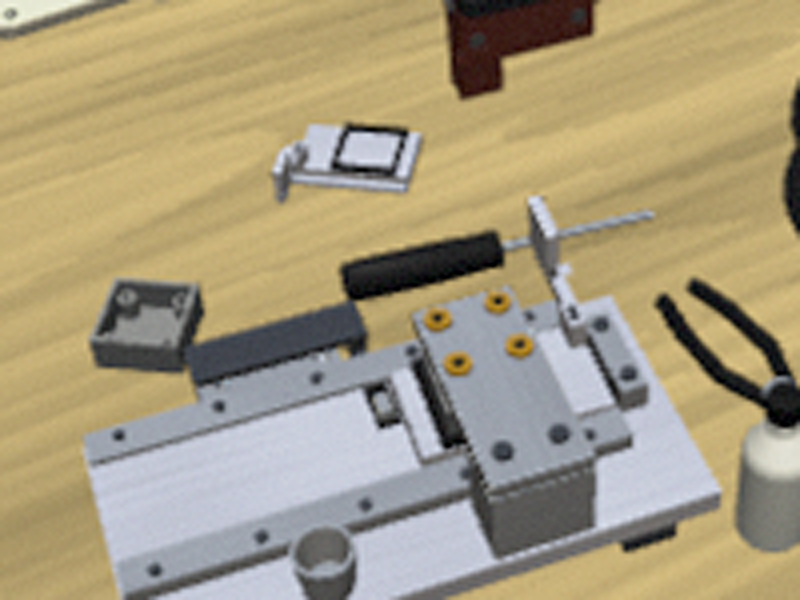

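The final view shows the sled at the stop, the pin up behind it at (383,400), the bar up, and the bystanders where they were. The numbers agree: pin 43 mm, bar 57 mm, housing y 25–78 and top at 73 mm. I let the arm settle and hand in.

Request:
{"method": "jog_arm", "body": {
  "travel": [
    [0,0,0],
    [0,0,0],
    [0,0,0],
    [0,0,0],
    [0,0,0],
    [0,0,0],
    [0,0,0],
    [0,0,0],
    [0,0,0],
    [0,0,0]
  ],
  "dr": [
    [0,0,0],
    [0,0,0],
    [0,0,0],
    [0,0,0],
    [0,0,0],
    [0,0,0],
    [0,0,0],
    [0,0,0],
    [0,0,0],
    [0,0,0]
  ]
}}

```text
t: 11.35
ee_pos: [547.6, 54.4, 201.5]
orientation: [3.129, -0.224, 0.013]
ft_force: [0.9, 0.4, 0.0]
width: 0.1
```

```bash
python3 -c "
from workcell import ticket
print(ticket.close_job())"
```

```text
the job is handed in; nothing more can be done
None
```

The sled is at the end stop with the stop pin up behind it, and the job was handed in at about 11.4 s. With shut fingers I pressed the thumb bar to its hard stop (about 19 N at z 47 mm). I held it down while pushing the sled by its plate over the pin, then lifted off the bar. I pushed on until the sled stalled against the end stop at 17 N, then backed off and rose clear.

**Last checks:**
- **Pin and bar:** the pin top measures about 43 mm and the bar about 57 mm, so both are back up. The sled's rear edge shows past the pin.
- **Push plate:** its rear face is about 111–113 mm along the track, against 110 mm expected.
- **Housing:** it spans 25–78 mm along the track with its top near 73 mm, so it is seated in its nest.
- **Hand:** it is clear at z 201 mm, with no significant force on the wrist.
- **Bystanders:** those in the final picture look unmoved. The caliper, spool and other items outside that crop were not checked again.

No check failed.

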